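# Fold the flap and shut the roller case

### The arm

A 6-joint arm with a two-finger parallel gripper is mounted at the origin on the work surface. World frame = base frame: x ahead of the robot, y to its left, z up, the work surface at z = 0. Lengths are in m, angles in rad, forces in N, time in s.
With the tool pointing down it reaches from about 0.4 to 0.825 m from the base axis. Payload 7 kg.
Tool frame: the origin (TCP) lies midway between the tips of the shut fingers; the grasp point (between the pads) lies 19 mm behind it; z points along the fingers, y is the line along which they close (so a half turn about z gives the same grasp; the last joint's range is limited). The gripper opens to 88 mm and grips with 3 to 60 N. Pads are 19 mm wide; open, the fingers measure 130 mm over their backs; the gripper's body (78 mm by 193 mm) begins 47 mm behind the grasp point.
Start: joints at [1.541, 0.359, 0.012, 0, -1.224, -0.288], TCP at [0.211, 0.641, 0.227] pointing down, gripper open.
Joint ranges: [-3.07, 3.07], [-1.43, 2.12], [-1.02, 1.25], [-3.03, 1.67], [-3.05, -0], [-3.03, 3.03]. Speed limits (rad/s): [2.39, 2.39, 3.01, 3.14, 3.14, 3.14].

### API

Orientations are given as a rotation vector (axis times angle).
In Python, from cell import arm gives the robot as it stands.
- The arm moves only by the tool apply_moves, never from a script. Its argument "motion" is a list of rows, each a list of 2 entries, a list of its own where there are three numbers: the shift along the world's x, y, z in m, then the turn about the world's z in degrees. In form: [[[x, y, z], yaw], ...]. A call has exactly 10 rows; each row shifts and turns the commanded pose from where the row before left it; what a row does not reach is not made up. A row lasts 1/10 s, in which the tool goes at most 50 mm and 8.59 degrees, less where a joint would pass 70% of its speed; a pose out of reach is approached as far as the arm can. A call is refused whole if a number of a shift passes 0.05 or a number of a turn 8.59, either way. A call with a gripper value outside its range is refused whole. "claw" is the closure, from -1 (fully open) to 1 (shut), set as the call begins (left out, the last holds). The fingers move at their own pace and stop on an object; "squeeze" is the grip in N (left out, the last holds). Time passes only in rows, so rows that do not move let the fingers close, or fill a call up. It gives the time, the measured TCP pose, the force, the opening and the grip force at its end, in the units of the state.
- arm.state(): the state, without advancing time (a new reading comes with each control period).
- arm.read_camera(name): name is "side" or "top"; returns (picture, depth): 400x640x3 uint8, red, green, blue; 400x640 float32, m along the optical axis (not along the pixel's ray), 0 where there is no reading.
- arm.get_calibration(name): a dict with "vfov" (degrees; the focal length in pixels is half the picture's height over the tangent of half this angle, whatever the lens; pixels are square), "cx", "cy" (the principal point, pixels), "D" ([k1, k2, p1, p2, k3] as OpenCV has them; the pictures are not rectified), "view" (4x4, takes a point from world to camera coordinates). Camera axes: x right, y up, looking along -z (the intrinsics and any distortion apply to the point x, -y, -z); pixel columns grow to the right and rows downward; lengths in m; the calibration is good to about 2 mm. A picture is of the moment at which its call begins. get_calibration takes no time and is no camera call.
- arm.sign_off(): hands the job in; it is judged then, once.
Trained networks look in the newest picture that a camera, given by its name, has taken for a name from the list of things; names that differ only in an ending like _2 or _b are one class to them, and where a whole thing is asked for, a point or a joint stands for the part that bears it (a point fixed in the world has none). Each returns a list of dicts, best first, with "p" (0 to 1); they miss things now and then, are a little off and sometimes report something else, mostly with a low value. They report only what shows in the picture. A call takes as long as a camera call.
- arm.spot_in(thing, camera): "xy" ([column, row] in pixels, amid what is visible of it).
- arm.mark_of(thing, camera): "xy" ([column, row] in pixels: a listed point, or the origin of a listed thing).
The state is a dict: "time_s": time; "joint_pos": joint angles; "dq": joint speeds; "tau": joint torques, N m; "ee_pos": TCP position; "tool_rot": TCP orientation; "ft_force": force on the tool from outside, world axes, zero at the start; "moment": the same for the moment, N m; "finger_gap": finger opening in m; "finger_force": force on a finger pad.
Only numpy, scipy, OpenCV 4.12 (cv2) and the standard library are available. Lean on these libraries where they do the work, as an engineer would, in place of code of your own. Each camera call takes 0.05 s, during which the arm holds its last target. There are 200 camera calls.

### The job

On the workshop bench stands an open plywood case of laminating tools: first push the upright grey retaining flap down flat over the roller, then push the hinged plywood lid all the way shut over it. Only push with the fingers: swing both parts gently, without gripping them or letting the lid slam, and neither lift nor shift the roller in the case or the can, cup and small bottle standing around it.

Things in the scene. Friction and masses are not known exactly. Their poses are not given: they have to be found in the camera images.
- case_center (a point): Centre of the case's open top, at rim height (80 mm above the bench). The case is fixed to the bench, plywood, 280 mm along its own x, 200 mm along its own y, 80 mm high, walls 10 mm; the point has the case's axes (z up; its x points roughly back towards the robot, its y roughly to the robot's right, up to 0.5 rad off). The lid is hinged along the +y rim, the flap inside the -y wall. A low divider and cleats inside stay below the flap.
- lid (a joint): Angle of the lid (rad): 0 = shut, lying flat on the rim; about 1.57 = upright; it starts standing open at 1.6 to 1.9, leaning a little outward (to +y of the case), and stops at 2.0. Its hinge is stiff: it stays where it is left, about 0.6 N m of friction plus its weight of about 0.35 kg.
- lid_hinge (a point): On the lid's hinge line, at mid-length, at the lower face of the shut lid: case frame (0, 100, 0.5) mm from case_center. The point turns with the lid: its x lies along the hinge, its -y points from the hinge to the lid's free edge, its z is normal to the lid, out of its outer face (up when shut; away from the case, to +y of the case, when upright). The lid is a plain plywood board 280 mm along the hinge, 200 mm from hinge to free edge, 10 mm thick (z 0 to 10 mm).
- lid_edge (a point): Middle of the lid's free edge, on its outer face; turns with the lid, axes as lid_hinge.
- flap (a joint): Angle of the grey flap (rad): 0 = folded flat, resting on its cleats, its top 16 mm below the rim; about 1.57 = upright; it starts at 1.5 to 1.75 and stops at 1.85. A stiff hinge: it stays where it is left, about 0.15 N m of friction plus its weight of about 0.14 kg.
- flap_hinge (a point): On the flap's hinge line, at mid-length, at the lower face of the folded flap: case frame (0, -78, -22) mm from case_center. The point turns with the flap: x along the hinge, +y from the hinge to the flap's free edge, z normal to the flap, out of its outer face (up when folded; to -y of the case when upright). The flap is a plain grey plastic board 250 mm along the hinge, 115 mm from hinge to free edge, 6 mm thick (z 0 to 6 mm). While it stands it blocks the lid.
- flap_edge (a point): Middle of the flap's free edge, on its lower face; turns with the flap.
- roller_center (a point): Middle of the loose laminating roller lying along the case's x on the case floor, under the folded flap: finned metal roller 30 mm in diameter, wooden handle, 200 mm long, 150 g. To be left where it lies; the flap folds over it without touching it.
- can: Closed resin can, 90 mm in diameter, 115 mm high, loose, standing beside the case; origin at the centre of its underside. Leave alone.
- cup: White mixing cup, 80 mm in diameter at the rim, 90 mm high, loose; origin at the centre of its underside. Leave alone.
- hardener: Small white bottle with a cap, 32 mm in diameter, 75 mm high, loose; origin at the centre of its underside. Leave alone.

How it is judged:
On the way, in this order (a step that is already met when the one before it is completed fails the run):
1. the flap lies folded flat while the lid still stands open (value of joint flap below 0.08 rad and value of joint lid above 1.2 rad), for 0.2 s.
2. the lid is shut over the folded flap (value of joint lid below 0.05 rad and value of joint flap below 0.08 rad), for 0.2 s.
At the end, for the whole second after the job is handed in: The flap is folded flat (within 0.08 rad), the lid shut over it (within 0.05 rad), the roller within 30 mm of where it lay, and can, cup and bottle upright within 30 mm of where they stood (all of step 2 and distance of each of roller_center, can, cup, hardener from where it was at the start of the episode below 0.03 m and angle between each of can, cup, hardener's own z axis and vertical below 0.2 rad); the robot touches nothing.
It fails at once if the lid is swung down (below 1.0 rad) before the flap lies flat (value of joint lid below 1 rad and value of joint flap above 0.2 rad).
It fails at once if the lid slams (closes faster than 3 rad/s) (velocity of joint lid below -3 rad/s).
It fails at once if the lid or the flap is gripped or forced (over 30 N from the fingers while it swings) ((contact force between the fingers and lid above 30 N and value of joint lid above 0.15 rad) or (contact force between the fingers and flap above 30 N and value of joint flap above 0.15 rad)).
It fails at once if the roller is lifted or shifted more than 30 mm (distance of roller_center from where it was at the start of the episode above 0.03 m).
It fails at once if a bystander is lifted, shifted more than 30 mm or tipped (distance of any of can, cup, hardener from where it was at the start of the episode above 0.03 m or angle between any of can, cup, hardener's own z axis and vertical above 0.35 rad).
It also fails if it takes over 62 s, if anything falls off the work surface, if the arm or the gripper's body presses on something with over 40 N, if the wrist force passes 120 N, or if a joint passes its speed limit or range.

## Working session

There is one attempt and no reset: what is moved stays moved. The work goes in short steps, Python scripts to look and compute and a tool call to move; the robot and the scene stay as the last step left them, time stands still between calls to the robot, and variables do not carry over. Pictures are saved under pics/ and viewed, at most 10 in all, crops included, and the job is handed in when it is done.

Besides the shell and the picture viewer there is one more tool, called after ">>>" as name(argument=value, ...) on one line, values as JSON. apply_moves: Moves the arm, as the interface text tells. Its arguments: {"type":"object","properties":{"motion":{"type":"array","items":{"type":"array"}},"claw":{"type":"number"},"squeeze":{"type":"number"}},"required":["motion"]}

```bash
mkdir -p pics; cat > h.py <<'E'
import numpy as np, cv2
from cell import arm
def K(c):
    f=200/np.tan(np.radians(c['vfov'])/2); return np.array([[f,0,c['cx']],[0,f,c['cy']],[0,0,1]])
def ray(cam,uv):
    c=arm.get_calibration(cam); p=cv2.undistortPoints(np.array([[uv]],float),K(c),np.array(c['D'],float))[0,0]
    V=np.linalg.inv(np.array(c['view'])); return V[:3,3], V[:3,:3]@np.array([p[0],-p[1],-1])
def at_depth(cam,uv,d): o,r=ray(cam,uv); return o+r*d
def at_z(cam,uv,z): o,r=ray(cam,uv); return o+r*(z-o[2])/r[2]
def proj(cam,P):
    c=arm.get_calibration(cam); V=np.array(c['view']); q=np.atleast_2d(P)@V[:3,:3].T+V[:3,3]
    return cv2.projectPoints(q*[1,-1,-1],np.zeros(3),np.zeros(3),K(c),np.array(c['D'],float))[0][:,0]
E
python3 - <<'E'
from h import *
for n in ('side','top'):
    p,d=arm.read_camera(n); cv2.imwrite(f'pics/{n}0.png',p[:,:,::-1]); np.save(f'{n}_d.npy',d)
    V=np.linalg.inv(np.array(arm.get_calibration(n)['view'])); print(n,V[:3,3].round(3),V[:3,2].round(2))
    for t in ['case_center','lid_hinge','lid_edge','flap_hinge','flap_edge','roller_center','can','cup','hardener']:
        r=arm.mark_of(t,n)
        for q in r[:1]:
            u,v=np.array(q['xy']).round().astype(int); dd=d[min(max(v,0),399),min(max(u,0),639)]
            print(t,round(q['p'],2),u,v,at_depth(n,q['xy'],dd).round(3), at_z(n,q['xy'],.08).round(3), at_z(n,q['xy'],0).round(3))
print(arm.state())
E
```

```text
side [0.399 0.611 0.787] [-0.23  0.6   0.77]
case_center 0.98 377 226 [0.515 0.043 0.024] [0.507 0.085 0.08 ] [0.519 0.025 0.   ]
lid_hinge 0.85 379 188 [ 0.533 -0.01   0.075] [ 0.532 -0.006  0.08 ] [ 0.547 -0.076  0.   ]
lid_edge 0.91 392 94 [ 0.621 -0.406 -0.001] [ 0.598 -0.301  0.08 ] [ 0.62  -0.404  0.   ]
flap_hinge 0.75 376 270 [0.478 0.175 0.08 ] [0.478 0.175 0.08 ] [0.486 0.126 0.   ]
flap_edge 0.58 382 241 [0.476 0.176 0.17 ] [0.488 0.113 0.08 ] [0.498 0.057 0.   ]
roller_center 0.27 379 271 [0.473 0.172 0.078] [0.473 0.174 0.08 ] [0.481 0.124 0.   ]
can 0.93 329 371 [0.483 0.379 0.108] [0.486 0.369 0.08 ] [0.496 0.342 0.   ]
cup 0.74 268 283 [0.647 0.255 0.053] [0.638 0.268 0.08 ] [0.665 0.229 0.   ]
hardener 0.7 271 217 [0.72  0.103 0.023] [0.697 0.141 0.08 ] [0.73  0.087 0.   ]
top [0.48  0.058 0.768] [-0.22 -0.02  0.98]
case_center 0.83 306 259 [0.508 0.085 0.009] [0.505 0.082 0.08 ] [0.508 0.085 0.   ]
lid_hinge 0.78 361 250 [ 0.533 -0.016  0.097] [ 0.534 -0.018  0.08 ] [ 0.541 -0.027  0.   ]
lid_edge 0.63 400 237 [ 0.577 -0.105  0.002] [ 0.567 -0.089  0.08 ] [ 0.578 -0
[... 474 characters left out ...]
 0.08 ] [0.722 0.091 0.   ]
{'time_s': 1.0, 'joint_pos': array([ 1.54109691e+00,  3.58576836e-01,  1.18715688e-02, -1.39088233e-05,
       -1.22407857e+00, -2.88104316e-01]), 'dq': array([-0.00019683, -0.00125463,  0.0018394 , -0.00090895, -0.00034202,
        0.00036691]), 'tau': array([ 6.63445317e-04, -5.82389474e+01,  2.93308514e+01,  7.00228304e+00,
        1.26075087e-02, -1.73514451e-05]), 'ee_pos': array([0.21092748, 0.64116432, 0.22656133]), 'tool_rot': array([-3.10200200e+00,  4.97112412e-01,  2.29047582e-05]), 'ft_force': array([ 1.36850562, -0.73431402, -0.36342523]), 'moment': array([-0.01042114,  0.00816792, -0.03082681]), 'finger_force': 0.0, 'finger_gap': 0.08771659431288471}
```

View pics/side0.png

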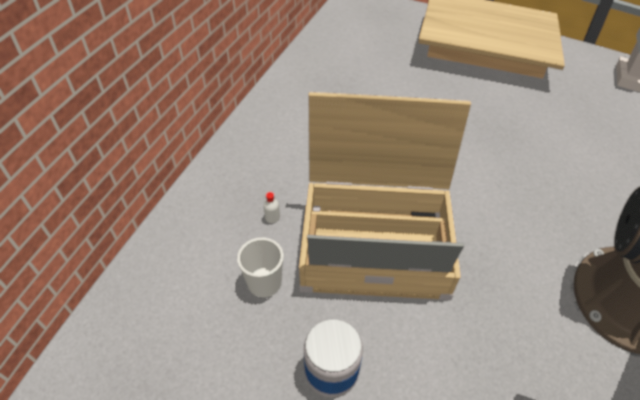

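View pics/top0.png

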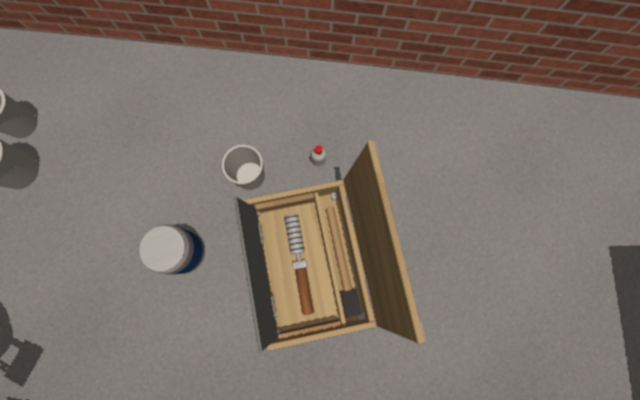

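```bash
cat > fit.py <<'E'
from h import *
from scipy.optimize import least_squares
def cloud(n,d):
    vv,uu=np.mgrid[0:400,0:640]; c=arm.get_calibration(n)
    p=cv2.undistortPoints(np.stack([uu,vv],-1).reshape(-1,1,2).astype(float),K(c),np.array(c['D'],float))[:,0]
    V=np.linalg.inv(np.array(c['view'])); dd=d.reshape(-1); 
    P=np.c_[p[:,0]*dd,-p[:,1]*dd,-dd]@V[:3,:3].T+V[:3,3]; return P[dd>0]
E
python3 - <<'E'
from fit import *
for n in('side','top'):
    P=cloud(n,np.load(n+'_d.npy'))
    # rough frame
    c0=np.array([.506,.084]); ey=np.array([.27,-.963]); ex=np.array([-.963,-.27])
    q=np.c_[(P[:,:2]-c0)@ex,(P[:,:2]-c0)@ey,P[:,2]-.08]
    rim=q[(abs(q[:,2])<.006)&(abs(q[:,0])<.17)&(abs(q[:,1])<.13)]
    print(n,len(rim)); 
    if len(rim)>20:
        r=cv2.minAreaRect(rim[:,:2].astype(np.float32)*1000); print(r, np.percentile(rim[:,2],[10,50,90]))
    f=q[(q[:,2]>.015)&(abs(q[:,0])<.12)&(q[:,1]<-.04)&(q[:,1]>-.115)&(q[:,2]<.12)]
    l=q[(q[:,2]>.02)&(abs(q[:,0])<.13)&(q[:,1]>.06)&(q[:,2]<.3)]
    for nm,s in(('flap',f),('lid',l)):
        if len(s)<20: print(nm,len(s));continue
        m=np.median(s,0); _,_,vt=np.linalg.svd((s-s.mean(0))[:: max(1,len(s)//3000)],full_matrices=False)
        print(nm,len(s),s.mean(0).round(3),'normal',vt[2].round(3),'min',s.min(0).round(3),'max',s.max(0).round(3))
E
```

```text
side 3177
((-16.141586303710938, -3.5516357421875), (319.8535461425781, 216.21450805664062), 3.2941510677337646) [-0.00441206 -0.00218708  0.00277715]
flap 3405 [ 0.002 -0.093  0.058] normal [ 0.056 -0.993 -0.105] min [-0.117 -0.104  0.015] max [ 0.12  -0.081  0.092]
lid 11684 [-0.     0.115  0.117] normal [ 0.053 -0.992  0.117] min [-0.13   0.095  0.02 ] max [0.13  0.141 0.199]
top 2330
((-14.4931640625, -1.4319229125976562), (317.7944030761719, 207.1380157470703), 3.234327793121338) [-0.00302726 -0.00097035  0.00184278]
flap 2277 [ 0.008 -0.088  0.063] normal [-0.051  0.987  0.151] min [-0.116 -0.102  0.015] max [ 0.12  -0.075  0.095]
lid 6810 [0.006 0.119 0.137] normal [ 0.052 -0.99   0.131] min [-0.13   0.098  0.02 ] max [0.13  0.141 0.201]
```

Side view: flap stands at (385,250), lid open at (388,140), can (333,355), cup (262,268), bottle (271,210). The top view agrees, with the roller at (298,265). The case's y axis is about (0.321, -0.947) in world and its centre about (0.506, 0.084). Lid and flap are both near 1.69 rad. I go over to the flap's outer side with the fingers shut.

>>> apply_moves(motion=[[[0.0247, -0.0415, 0], -5.3], [[0.0247, -0.0415, 0], -5.3], [[0.0247, -0.0415, 0], -5.3], [[0.0247, -0.0415, 0], -5.3], [[0.0247, -0.0415, 0], -5.3], [[0.0247, -0.0415, 0], -5.3], [[0.0247, -0.0415, 0], -5.3], [[0.0247, -0.0415, 0], -5.3], [[0.0247, -0.0415, 0], -5.3], [[0.0247, -0.0415, 0], -5.3]], claw=1)

```text
time_s: 2.0
ee_pos: [0.4586, 0.2245, 0.2271]
tool_rot: [-2.55, 1.833, -0.0]
ft_force: [0.1, 1.0, -0.5]
finger_gap: 0.0134
finger_force: 0.0
```

```bash
cat > w.py <<'E'
from h import *
C=np.array([.506,.084,.08]); ey=np.array([.321,-.947,0]); ex=np.array([-.947,-.321,0])
def case(): 
    s=arm.state(); d=s['ee_pos']-C
    import scipy.spatial.transform as t
    R=t.Rotation.from_rotvec(s['tool_rot']).as_matrix()
    print('t',s['time_s'],'case xyz',(np.array([d@ex,d@ey,d[2]])).round(4),'tooly in case',(R[:,1]@ex).round(3),(R[:,1]@ey).round(3),'z',R[:,2].round(3),'F',s['ft_force'].round(1),s['finger_gap'].round(3)); return np.array([d@ex,d@ey,d[2]])
E
python3 - <<'E'
from w import *
case()
t=.0105
print('flap')
for th in np.radians([90,80,70,60,50,40,30,20,10,5,0]):
    print(np.degrees(th).round(), np.round([-.078+.08*np.cos(th)-.006*np.sin(th)-t, -.022+.08*np.sin(th)+.006*np.cos(th)],4))
print('lid')
for th in np.radians([90,80,70,60,50,40,30,20,10,5,0]):
    print(np.degrees(th).round(), np.round([.1-.17*np.cos(th)+.01*np.sin(th)+t, .0005+.17*np.sin(th)+.01*np.cos(th)],4))
E
```

```text
Traceback (most recent call last):
  File "w.py", line 7, in case
    print('t',s['time_s'],'case xyz',(np.array([d@ex,d@ey,d[2]])).round(4),'tooly in case',(R[:,1]@ex).round(3),(R[:,1]@ey).round(3),'z',R[:,2].round(3),'F',s['ft_force'].round(1),s['finger_gap'].round(3)); return np.array([d@ex,d@ey,d[2]])
                                                                                                                                                                                    ^^^^^^^^^^^^^^^^^^^^^
AttributeError: 'float' object has no attribute 'round'
```

```bash
sed -i "s/,s\['finger_gap'\].round(3)//" w.py
python3 - <<'E'
from w import *
case()
t=.0105
print('flap')
for th in np.radians([90,80,70,60,50,40,30,20,10,5,0]):
    print(np.degrees(th).round(), np.round([-.078+.08*np.cos(th)-.006*np.sin(th)-t, .058+.08*np.sin(th)+.006*np.cos(th)],4))
print('lid')
for th in np.radians([90,80,70,60,50,40,30,20,10,5,0]):
    print(np.degrees(th).round(), np.round([.1-.17*np.cos(th)+.01*np.sin(th)+t, .0805+.17*np.sin(th)+.01*np.cos(th)],4))
E
```

```text
t 2.0 case xyz [-0.0002 -0.1482  0.1471] tooly in case 1.0 -0.002 z [ 0.001  0.001 -1.   ] F [ 0.1  1.  -0.5]
flap
90.0 [-0.0945  0.138 ]
80.0 [-0.0805  0.1378]
70.0 [-0.0668  0.1352]
60.0 [-0.0537  0.1303]
50.0 [-0.0417  0.1231]
40.0 [-0.0311  0.114 ]
30.0 [-0.0222  0.1032]
20.0 [-0.0154  0.091 ]
10.0 [-0.0108  0.0778]
5.0 [-0.0093  0.0709]
0.0 [-0.0085  0.064 ]
lid
90.0 [0.1205 0.2505]
80.0 [0.0908 0.2497]
70.0 [0.0618 0.2437]
60.0 [0.0342 0.2327]
50.0 [0.0089 0.2172]
40.0 [-0.0133  0.1974]
30.0 [-0.0317  0.1742]
20.0 [-0.0458  0.148 ]
10.0 [-0.0552  0.1199]
5.0 [-0.058   0.1053]
0.0 [-0.0595  0.0905]
```

>>> apply_moves(motion=[[[0, 0, -0.02], 0], [[0, 0, -0.02], 0], [[0, 0, -0.02], 0], [[0, 0, -0.02], 0], [[0, 0, 0], 0], [[0.0032, -0.0095, 0], 0], [[0.0032, -0.0095, 0], 0], [[0.0032, -0.0095, 0], 0], [[0.0016, -0.0047, 0], 0], [[0.0016, -0.0047, 0], 0]])

```text
time_s: 3.0
ee_pos: [0.4711, 0.1877, 0.1471]
tool_rot: [-2.553, 1.829, -0.0]
ft_force: [-0.6, 0.2, 0.6]
finger_gap: 0.0003
finger_force: 0.0
```

>>> apply_moves(motion=[[[0.0019, -0.0055, -0.0014], 0], [[0.0019, -0.0055, -0.0014], 0], [[0.0019, -0.0055, -0.0014], 0], [[0.0019, -0.0055, -0.0014], 0], [[0.0019, -0.0055, -0.0014], 0], [[0.0017, -0.0051, -0.002], 0], [[0.0017, -0.0051, -0.002], 0], [[0.0017, -0.0051, -0.002], 0], [[0.0017, -0.0051, -0.002], 0], [[0.0017, -0.0051, -0.002], 0]])

```text
time_s: 4.0
ee_pos: [0.4889, 0.1348, 0.1294]
tool_rot: [2.554, -1.829, 0.0]
ft_force: [-0.9, 2.2, 1.3]
finger_gap: 0.0007
finger_force: 0.8
```

```bash
python3 - <<'E'
from w import *
case()
p,d=arm.read_camera('top'); cv2.imwrite('pics/top1.png',p[:,:,::-1])
E
```

```text
t 4.0 case xyz [-0.0001 -0.0536  0.0494] tooly in case 1.0 0.001 z [ 0. -0. -1.] F [-0.9  2.2  1.3]
```

View pics/top1.png

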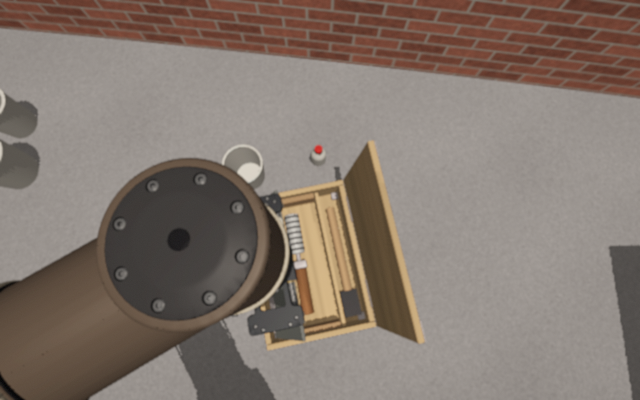

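The flap is swinging under the fingers: its grey edge shows at (290,330), and the lid at (395,250) is untouched. I keep following the arc.

>>> apply_moves(motion=[[[0.0019, -0.0057, -0.0035], 0], [[0.0019, -0.0057, -0.0035], 0], [[0.0017, -0.005, -0.0045], 0], [[0.0017, -0.005, -0.0045], 0], [[0.0014, -0.0042, -0.0054], 0], [[0.0014, -0.0042, -0.0054], 0], [[0.0011, -0.0032, -0.0061], 0], [[0.0011, -0.0032, -0.0061], 0], [[0.0007, -0.0022, -0.0066], 0], [[0.0007, -0.0022, -0.0066], 0]])

```text
time_s: 5.05
ee_pos: [0.5024, 0.0945, 0.0767]
tool_rot: [2.554, -1.829, -0.0]
ft_force: [0.9, 1.4, 2.0]
finger_gap: 0.0006
finger_force: 0.6
```

>>> apply_moves(motion=[[[0.0002, -0.0007, -0.003], 0], [[0.0002, -0.0007, -0.003], 0], [[0.0002, -0.0007, -0.003], 0], [[0, 0, -0.002], 0], [[0, 0, -0.002], 0], [[0, 0, 0], 0], [[0, 0, 0], 0], [[0, 0, 0], 0], [[0, 0, 0], 0], [[0, 0, 0], 0]])

```text
time_s: 6.05
ee_pos: [0.5029, 0.0926, 0.0643]
tool_rot: [2.554, -1.829, -0.0]
ft_force: [-0.4, 0.4, 1.1]
finger_gap: 0.0005
finger_force: 0.2
```

>>> apply_moves(motion=[[[0, 0, -0.001], 0], [[0, 0, -0.001], 0], [[0, 0, -0.001], 0], [[0, 0, 0], 0], [[0, 0, 0], 0], [[0, 0, 0], 0], [[0, 0, 0], 0], [[0, 0, 0], 0], [[0, 0, 0], 0], [[0, 0, 0], 0]])

```text
time_s: 7.05
ee_pos: [0.503, 0.0926, 0.0639]
tool_rot: [-2.555, 1.827, -0.001]
ft_force: [-11.6, 0.1, 29.9]
finger_gap: 0.0005
finger_force: 14.9
```

The flap is on its stop at z 63.9 mm. I rise and cross over the lid's free edge.

>>> apply_moves(motion=[[[0, 0, 0.01], 0], [[0, 0, 0.03], 0], [[0, 0, 0.035], 0], [[0, 0, 0.035], 0], [[0, 0, 0.035], 0], [[0, 0, 0.035], 0], [[0, 0, 0.035], 0], [[0, 0, 0.035], 0], [[0, 0, 0.02], 0], [[0, 0, 0], 0]])

```text
time_s: 8.05
ee_pos: [0.5042, 0.093, 0.3348]
tool_rot: [-2.55, 1.826, -0.005]
ft_force: [-0.5, 1.0, -1.1]
finger_gap: 0.0003
finger_force: 0.0
```

```bash
python3 - <<'E'
from fit import *
from w import *
case()
p,d=arm.read_camera('side'); cv2.imwrite('pics/side2.png',p[:,:,::-1])
P=cloud('side',d)-C; q=np.c_[P@ex,P@ey,P[:,2]]
l=q[(q[:,2]>.02)&(abs(q[:,0])<.13)&(q[:,1]>.08)&(q[:,1]<.16)&(q[:,2]<.25)]
z=np.polyfit(l[:,2],l[:,1],1); print('lid slope,y0',z,l.max(0))
f=q[(q[:,2]<-.005)&(abs(q[:,0])<.1)&(q[:,1]>-.07)&(q[:,1]<.03)]
print('flap',len(f),np.polyfit(f[:,1],f[:,2],1),f.mean(0))
E
```

```text
t 8.05 case xyz [-0.0011 -0.0091  0.2548] tooly in case 1.0 0.001 z [ 0.005  0.002 -1.   ] F [-0.5  1.  -1.1]
lid slope,y0 [0.11781702 0.10094769] [0.12994701 0.13518625 0.19928205]
flap 4778 [-0.00296119 -0.01831037] [-0.00021576 -0.0215732  -0.01824649]
```

View pics/side2.png

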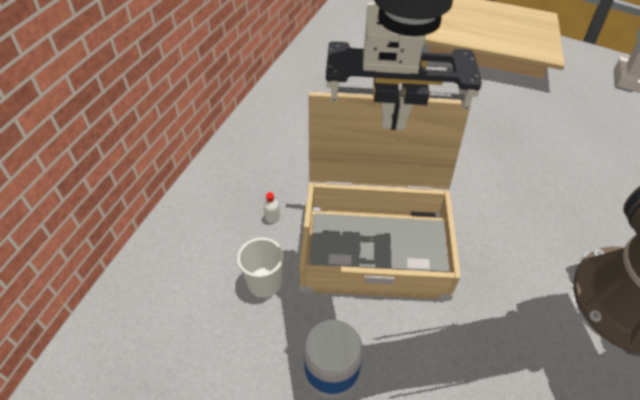

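The flap lies flat at (380,242), with a measured slope near 0. The lid is untouched at 1.69 rad and the bystanders haven't moved. I cross to the lid's outer side.

>>> apply_moves(motion=[[[0.0122, -0.036, 0], 0], [[0.0122, -0.036, 0], 0], [[0.0122, -0.036, 0], 0], [[0.0122, -0.036, 0], 0], [[0.0122, -0.036, 0], 0], [[0, 0, -0.02], 0], [[0, 0, -0.02], 0], [[0, 0, -0.02], 0], [[0, 0, -0.022], 0], [[0, 0, 0], 0]])

```text
time_s: 9.1
ee_pos: [0.5615, -0.0874, 0.2451]
tool_rot: [2.55, -1.827, -0.009]
ft_force: [0.3, -0.1, -1.3]
finger_gap: 0.0007
finger_force: 0.0
```

```bash
python3 -c "
from w import *
case()"
```

```text
t 9.1 case xyz [0.0025 0.1802 0.1651] tooly in case 1.0 0.0 z [-0.007  0.    -1.   ] F [ 0.3 -0.1 -1.3]
```

>>> apply_moves(motion=[[[-0.0032, 0.0095, 0], 0], [[-0.0032, 0.0095, 0], 0], [[-0.0032, 0.0095, 0], 0], [[-0.0016, 0.0047, 0], 0], [[-0.0016, 0.0047, 0], 0], [[-0.0024, 0.0071, 0], 0], [[-0.0024, 0.0071, 0], 0], [[-0.0024, 0.0071, 0], 0], [[-0.0024, 0.0071, 0], 0], [[-0.0024, 0.0071, 0], 0]])

```text
time_s: 10.1
ee_pos: [0.5391, -0.0134, 0.2494]
tool_rot: [-2.554, 1.829, -0.0]
ft_force: [2.7, -3.2, 1.3]
finger_gap: 0.0007
finger_force: 1.7
```

```bash
python3 - <<'E'
from w import *
case()
for th in np.radians([80,75,70,65,60,55,50,45,40,35,30,25,20,15,10,5,0]):
    print(np.degrees(th).round(), np.round([.1-.165*np.cos(th)+.01*np.sin(th)+.0105, .0805+.165*np.sin(th)+.01*np.cos(th)],4))
E
```

```text
t 10.1 case xyz [-1.000e-04  1.029e-01  1.694e-01] tooly in case 1.0 0.001 z [ 0.  0. -1.] F [ 2.7 -3.2  1.3]
80.0 [0.0917 0.2447]
75.0 [0.0775 0.2425]
70.0 [0.0635 0.239 ]
65.0 [0.0498 0.2343]
60.0 [0.0367 0.2284]
55.0 [0.0241 0.2214]
50.0 [0.0121 0.2133]
45.0 [0.0009 0.2042]
40.0 [-0.0095  0.1942]
35.0 [-0.0189  0.1833]
30.0 [-0.0274  0.1717]
25.0 [-0.0348  0.1593]
20.0 [-0.0411  0.1463]
15.0 [-0.0463  0.1329]
10.0 [-0.0503  0.119 ]
5.0 [-0.053   0.1048]
0.0 [-0.0545  0.0905]
```

>>> apply_moves(motion=[[[-0.0027, 0.008, -0.0015], 0], [[-0.0027, 0.008, -0.0015], 0], [[-0.0027, 0.008, -0.0015], 0], [[-0.0022, 0.0066, -0.002], 0], [[-0.0022, 0.0066, -0.002], 0], [[-0.0022, 0.0064, -0.0025], 0], [[-0.0022, 0.0064, -0.0025], 0], [[-0.0021, 0.0062, -0.003], 0], [[-0.0021, 0.0062, -0.003], 0], [[-0.002, 0.006, -0.0035], 0]])

```text
time_s: 11.1
ee_pos: [0.5158, 0.055, 0.226]
tool_rot: [-2.554, 1.829, 0.0]
ft_force: [0.5, -2.0, 2.3]
finger_gap: 0.0002
finger_force: 1.3
```

```bash
python3 -c "
from w import *
case()"
```

```text
t 11.1 case xyz [1.00e-04 3.06e-02 1.46e-01] tooly in case 1.0 0.001 z [-0.  0. -1.] F [ 0.5 -2.   2.3]
```

>>> apply_moves(motion=[[[-0.002, 0.006, -0.0038], 0], [[-0.0019, 0.0057, -0.0041], 0], [[-0.0019, 0.0057, -0.0041], 0], [[-0.0018, 0.0053, -0.0046], 0], [[-0.0018, 0.0053, -0.0046], 0], [[-0.0017, 0.0049, -0.005], 0], [[-0.0017, 0.0049, -0.005], 0], [[-0.0015, 0.0045, -0.0055], 0], [[-0.0015, 0.0045, -0.0055], 0], [[-0.0014, 0.0041, -0.0058], 0]])

```text
time_s: 12.1
ee_pos: [0.4987, 0.1057, 0.1778]
tool_rot: [-2.554, 1.829, 0.0]
ft_force: [0.7, 0.3, 2.0]
finger_gap: 0.0005
finger_force: 0.8
```

```bash
python3 -c "
from w import *
case()"
```

```text
t 12.1 case xyz [-0.     -0.0229  0.0978] tooly in case 1.0 0.001 z [-0.  0. -1.] F [0.7 0.3 2. ]
```

>>> apply_moves(motion=[[[-0.0014, 0.0041, -0.006], 0], [[-0.0012, 0.0035, -0.0062], 0], [[-0.0012, 0.0035, -0.0062], 0], [[-0.001, 0.003, -0.0065], 0], [[-0.001, 0.003, -0.0065], 0], [[-0.0008, 0.0025, -0.0067], 0], [[-0.0008, 0.0025, -0.0067], 0], [[-0.0006, 0.0019, -0.007], 0], [[-0.0006, 0.0019, -0.007], 0], [[-0.0004, 0.0013, -0.0065], 0]])

```text
time_s: 13.1
ee_pos: [0.4897, 0.1326, 0.1124]
tool_rot: [2.554, -1.829, -0.0]
ft_force: [-0.7, -0.3, 1.3]
finger_gap: 0.0006
finger_force: 0.6
```

>>> apply_moves(motion=[[[-0.0004, 0.0013, -0.0055], 0], [[-0.0003, 0.0008, -0.005], 0], [[-0.0002, 0.0005, -0.004], 0], [[0, 0, -0.003], 0], [[0, 0, -0.002], 0], [[0, 0, -0.001], 0], [[0, 0, -0.001], 0], [[0, 0, 0], 0], [[0, 0, 0], 0], [[0, 0, 0], 0]])

```text
time_s: 14.1
ee_pos: [0.4889, 0.135, 0.0916]
tool_rot: [-2.554, 1.829, -0.0]
ft_force: [0.8, -0.5, 0.2]
finger_gap: 0.0002
finger_force: 0.0
```

>>> apply_moves(motion=[[[0, 0, -0.001], 0], [[0, 0, -0.001], 0], [[0, 0, -0.001], 0], [[0, 0, -0.0005], 0], [[0, 0, 0], 0], [[0, 0, 0], 0], [[0, 0, 0], 0], [[0, 0, 0], 0], [[0, 0, 0], 0], [[0, 0, 0], 0]])

```text
time_s: 15.1
ee_pos: [0.4891, 0.1351, 0.0905]
tool_rot: [-2.554, 1.827, -0.001]
ft_force: [-11.1, -0.1, 27.6]
finger_gap: 0.0001
finger_force: 13.7
```

The lid is on the rim: z is 90.5 mm as expected, with firm contact. I back off and check.

>>> apply_moves(motion=[[[0, 0, 0.005], 0], [[0, 0, 0.02], 0], [[0, 0, 0.03], 0], [[0, 0, 0.03], 0], [[0, 0, 0.03], 0], [[0, 0, 0.03], 0], [[0, 0, 0.03], 0], [[0, 0, 0.02], 0], [[0, 0, 0], 0], [[0, 0, 0], 0]])

```text
time_s: 16.1
ee_pos: [0.4888, 0.1351, 0.283]
tool_rot: [-2.554, 1.829, 0.0]
ft_force: [-0.2, -0.1, -0.4]
finger_gap: 0.0008
finger_force: 0.0
```

```bash
python3 - <<'E'
from fit import *
from w import *
case()
p,d=arm.read_camera('side'); cv2.imwrite('pics/side3.png',p[:,:,::-1])
P=cloud('side',d)-C; q=np.c_[P@ex,P@ey,P[:,2]]
l=q[(abs(q[:,2]-.01)<.015)&(abs(q[:,0])<.12)&(abs(q[:,1])<.09)]
print('lid',len(l),np.polyfit(l[:,1],l[:,2],1))
E
```

```text
t 16.1 case xyz [-1.00e-04 -5.40e-02  2.03e-01] tooly in case 1.0 0.001 z [ 0.     0.001 -1.   ] F [-0.2 -0.1 -0.4]
lid 10305 [0.00092416 0.00830161]
```

View pics/side3.png

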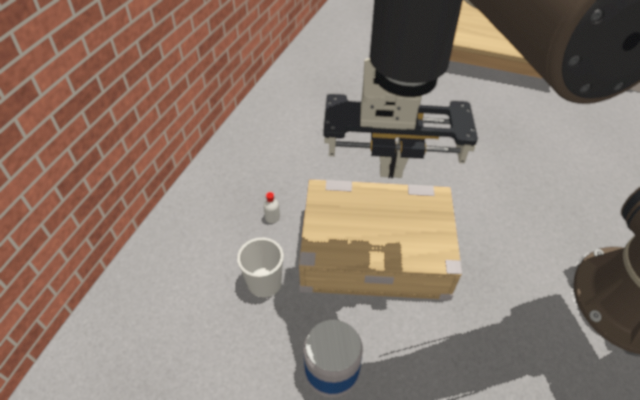

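The lid lies shut at (380,240), with a measured slope of 0.001. Can, cup and bottle are where they were and the gripper is clear of everything.

```bash
python3 -c "
from cell import arm
print(arm.sign_off())"
```

```text
the job is handed in; nothing more can be done
None
```

The flap is folded flat and the lid is shut over it, with can, cup and bottle standing where they were and the gripper clear; I handed the job in at about 16 s, and no verdict came back.

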